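Stopper a vial on the guarded bench press

TASK

Stopper the vial on the bench press using fingertips only: push the shuttle's black knob until the shuttle is fully home and the vial stands under the ram, then reach down through the yellow-framed window in the guard and press the red lever pad fully down so that the stopper is seated flush in the vial. Let the lever come back up and leave the shuttle home. Do not touch the guard or its frame, do not touch the vial or stopper yourself, grasp and lift nothing, and leave the other glassware where it stands.

Things in the scene. Friction and masses are not known exactly. Their poses are not given: they have to be found in the camera images.
- press: light grey bench stoppering press, fixed to the worktop, about 186 x 116 mm at the base, with an 84 mm wide track wing to its +y side (wing ends 118 mm from the origin). Origin on the worktop, directly under the vertical ram axis; z up; -x is the side with the lever pad and window (towards the robot, turned by the yaw); the shuttle slides along y. A grey column stands at x = +66 mm, the lever pivot at x = +52 mm, z = 150 mm
- guard: clear plastic guard with yellow frame, fixed over the front of the press; same frame as the press: x -98 to +34 mm, y -54 to +54 mm, top at z = 182 mm. Its top has the window. Must not be touched
- window (a point): centre of the window opening at the top face of the guard (z = 182 mm), axes as the press; the clear opening is 68 mm along x and 84 mm along y, frame 6 mm thick
- lever_pad (a point): centre of the top of the red lever pad, 36 mm (x) x 44 mm (y), under the window; at rest it lies 24 mm below the top face of the guard, and fully pressed about 25 mm lower (then about 49 mm below the window), moving 3 mm towards +x on its arc; turns with the lever
- lever (a joint): lever angle in rad: 0 = up (rest), grows as the pad is pressed; about 0.24 = stopper seated, 0.252 = hard stop. A spring brings it back up (2.5 to 4 N at the pad; about 4 N more while the stopper slides in)
- nest (a point): centre of the floor of the vial nest, 20.5 mm above the worktop, in the shuttle: a white sliding block 56 x 50 x 15 mm with a steel push rod to +y and a black knob on the rod's end; axes as the press; slides along the press's y
- shuttle (a joint): shuttle travel in m: 0 = drawn out (vial outside the guard; it starts here), 0.070 = home at its stop with the vial under the ram; grows as the knob is pushed in the press's -y direction; friction about 1.5 N
- push_knob (a point): centre of the flat outer (+y) face of the black knob, a disc 46 mm across and 12 mm thick standing upright, its centre 32 mm above the worktop; axes as the press; when home it is 132 mm from the ram axis, 78 mm clear of the guard
- vial: clear glass vial, 35 mm diameter, 66 mm tall, loose in the shuttle's nest (9 mm deep); origin at the centre of its underside, z up along the vial; the underside stands 20.5 mm above the worktop
- stopper (a joint): how far the grey rubber stopper (22 mm across) is pushed into the vial, in m: 0 = loose, standing 6 mm proud of the rim; 0.006 = seated with its flange on the rim
- amber: square amber dropper bottle, 47 x 47 x 132 mm, bystander; origin at the centre of its underside
- blue_bottle: small clear bottle with blue screw cap, 56 mm diameter, 105 mm tall, bystander; origin at the centre of its underside
- spare_vial: empty open glass vial without stopper, 35 mm diameter, 66 mm tall, bystander on the worktop; origin at the centre of its underside
- dish: white porcelain dish with spare grey stoppers, 82 mm diameter, 31 mm tall, bystander; origin at the centre of its underside
Things that resemble listed ones, but are neither listed nor needed, are in the scene too. Leave any green or purple look-alike of the vial alone.

How it is judged:
By the outcome, as a careful person would: the job done as asked, in the order asked, and still so for the second after the job is handed in, with the robot touching nothing.
It also fails if it takes over 48 s, if anything falls off the work surface, if the arm or the gripper's body presses on something with over 40 N, if the wrist force passes 120 N, or if a joint passes its speed limit or range.

ROBOT

A 6-joint arm with a two-finger parallel gripper is mounted at the origin on a cart in front of the work surface, level with it; the furniture and walls round the work are solid. World frame = base frame: x ahead of the robot, y to its left, z up, the work surface at z = 0. Lengths are in m, angles in degrees, forces in N, time in s.
With the tool pointing down it reaches from about 0.4 to 0.825 m from the base axis. Payload 7 kg.
Tool frame: the origin (TCP) lies between the finger pads; the fingertips stand 22 mm ahead of it and the grasp point (between the pads) lies 3 mm ahead of it; z points along the fingers, y is the line along which they close (so a half turn about z gives the same grasp; the last joint's range is limited). The gripper opens to 88 mm and grips with 3 to 60 N. Pads are 19 mm wide; open, the fingers measure 130 mm over their backs; the gripper's body (78 mm by 193 mm) begins 47 mm behind the grasp point.
Start: joints at [-49.441, 20.546, 0.682, 0, -70.136, -16.507], TCP at [0.275, -0.616, 0.249] pointing down, gripper open.
Joint ranges: [-176.03, 176.03], [-82.01, 121.73], [-58.28, 71.71], [-173.87, 95.51], [-174.79, -0.11], [-173.66, 173.66]. Speed limits (degrees/s): [136.94, 136.94, 172.46, 180, 180, 180].

INTERFACE

Orientations are given as [roll, pitch, yaw] about the fixed x, y, z axes, in that order (R = Rz(yaw) Ry(pitch) Rx(roll)).
In Python, from plant import ctrl gives the robot as it stands.
- The arm moves only by the tool apply_moves, never from a script. Its argument "targets" is a list of rows, each an object with "travel": the shift along the tool's x, y, z in mm, a list of three; "roll": the turn about the tool's z in degrees; "jaw": the finger opening in mm, from 0 to 87.6. In form: [{"travel": [tx, ty, tz], "roll": roll, "jaw": jaw}, ...]. A call has 1 to 10 rows; each row shifts and turns the commanded pose from where the row before left it, along the tool's axes as they then stand; what a row does not reach is not made up. A row lasts 1/10 s, in which the tool goes at most 50 mm and 8.59 degrees, less where a joint would pass 70% of its speed; a pose out of reach is approached as far as the arm can. A call with a gripper value outside its range is refused whole. The fingers move at their own pace and stop on an object; the grip force is fixed at half the most. Time passes only in rows, so rows that do not move let the fingers close. It gives the time, the measured TCP pose, the force, the opening and the grip force at its end, in the units of the state.
- ctrl.get_obs(): the state, without advancing time (a new reading comes with each control period).
- ctrl.snapshot(name): name is "side" or "top"; returns the picture (384x512x3 uint8, red, green, blue); there is no depth.
- ctrl.calibration(name): a dict with "K" (3x3 intrinsics, pixels), "dist_coeffs" ([k1, k2, p1, p2, k3] as OpenCV has them; the pictures are not rectified), "extrinsics" (4x4, takes a point from camera to world coordinates). Camera axes: x right, y down, z forward; pixel columns grow to the right and rows downward; lengths in m; the calibration is good to about 2 mm. A picture is of the moment at which its call begins. calibration takes no time and is no camera call.
- ctrl.close_job(): hands the job in; it is judged then, once.
The state is a dict: "clock": time; "joint_pos": joint angles; "qvel": joint speeds; "tau": joint torques, N m; "tool_pos": TCP position; "orientation": TCP orientation; "force": force on the tool from outside, world axes, zero at the start; "moment": the same for the moment, N m; "opening": finger opening in m; "gripper_force": force on a finger pad.
Only numpy, scipy, OpenCV 4.12 (cv2) and the standard library are available. Lean on these libraries where they do the work, as an engineer would, in place of code of your own. Each camera call takes 0.05 s, during which the arm holds its last target. There are 200 camera calls.

## Working session

There is one attempt and no reset: what is moved stays moved. The work goes in short steps, Python scripts to look and compute and a tool call to move; the robot and the scene stay as the last step left them, time stands still between calls to the robot, and variables do not carry over. Pictures are saved under pics/ and viewed, at most 10 in all, crops included, and the job is handed in when it is done.

Besides the shell and the picture viewer there is one more tool, called after "Emit:" as name(argument=value, ...) on one line, values as JSON. apply_moves: Moves the arm, as the interface text tells. Its arguments: {"type":"object","properties":{"targets":{"type":"array","items":{"type":"object","properties":{"travel":{"type":"array","items":{"type":"number"}},"roll":{"type":"number"},"jaw":{"type":"number"}}}}},"required":["targets"]}

```bash
mkdir -p pics; cat > h.py <<'E'
import numpy as np, cv2
from plant import ctrl
def cam(n):
    c=ctrl.calibration(n); return np.array(c["K"]),np.array(c["dist_coeffs"]),np.array(c["extrinsics"])
def ray(n,uv):
    K,d,T=cam(n); p=cv2.undistortPoints(np.array([[uv]],float),K,d)[0,0]
    v=T[:3,:3]@np.array([p[0],p[1],1]); return T[:3,3],v/np.linalg.norm(v)
def onz(n,uv,z):
    o,v=ray(n,uv); return o+v*(z-o[2])/v[2]
def proj(n,P):
    K,d,T=cam(n); Ti=np.linalg.inv(T)
    return cv2.projectPoints(np.array(P,float).reshape(-1,3),cv2.Rodrigues(Ti[:3,:3])[0],Ti[:3,3],K,d)[0][:,0]
E
python3 - <<'E'
from h import *
for n in("top","side"):
    im=ctrl.snapshot(n)[:,:,::-1]; cv2.imwrite(f"pics/{n}0.png",im)
    print(n,cam(n)[2].round(2).tolist())
a=cv2.imread("pics/top0.png");b=cv2.imread("pics/side0.png")
for n in("top0","side0"): cv2.imwrite(f"pics/{n}b.png",cv2.resize(cv2.imread(f"pics/{n}.png"),(800,600),interpolation=cv2.INTER_CUBIC))
print({k:np.round(v,3).tolist() if not isinstance(v,float) else v for k,v in ctrl.get_obs().items()})
E
```

```text
top [[-0.19, -0.94, 0.3, 0.03], [-0.98, 0.18, -0.05, 0.19], [-0.01, -0.3, -0.95, 1.71], [0.0, 0.0, 0.0, 1.0]]
side [[-0.96, -0.12, 0.26, 0.16], [-0.28, 0.32, -0.9, 1.29], [0.03, -0.94, -0.35, 0.6], [0.0, 0.0, 0.0, 1.0]]
{'clock': 0.1, 'joint_pos': [-49.441, 20.586, 0.638, -0.018, -70.137, -16.507], 'qvel': [0.014, -0.059, 0.074, 0.04, -0.021, -0.074], 'tau': [-0.001, -58.417, 29.375, 7.016, 0.01, -0.0], 'tool_pos': [0.275, -0.616, 0.248], 'orientation': [179.914, -0.008, -155.953], 'force': [-0.126, 0.637, 0.122], 'moment': [-0.03, 0.008, -0.032], 'gripper_force': 0.0, 'opening': 0.08795537487375349}
```

View pics/top0b.png

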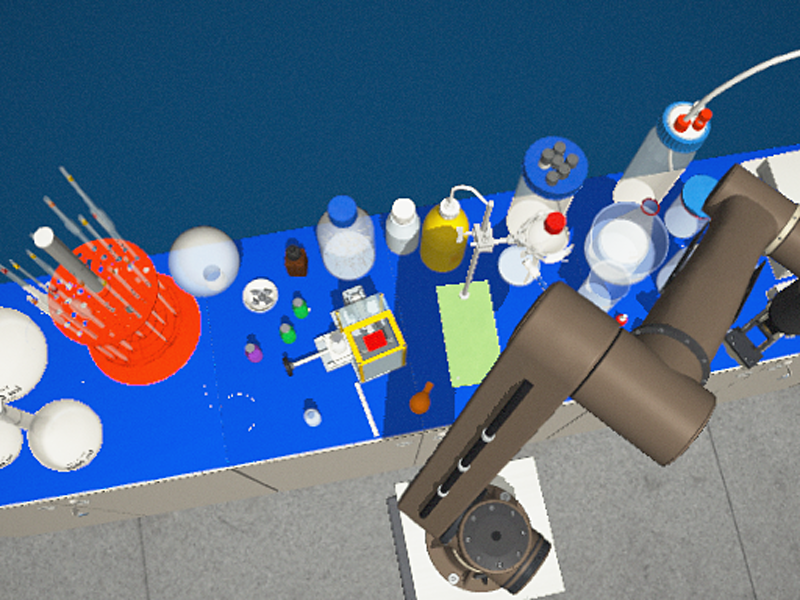

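View pics/side0b.png

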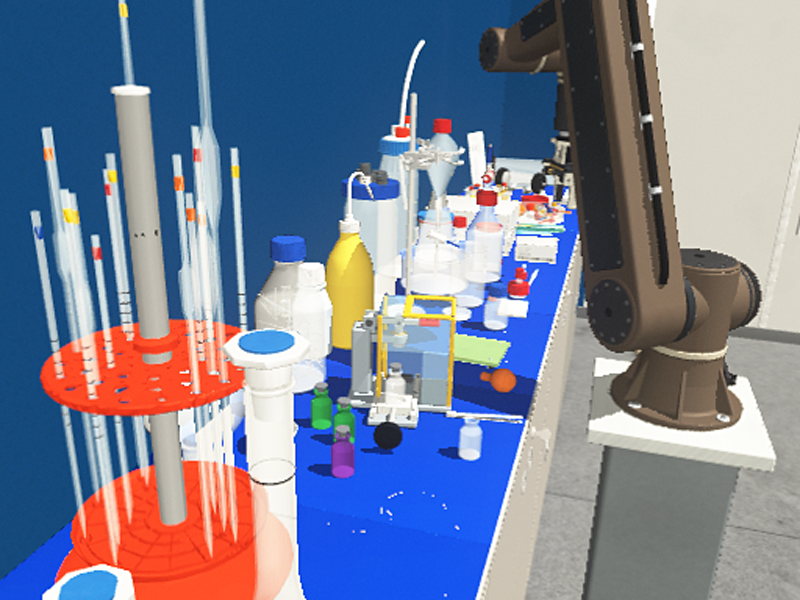

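The top picture shows the press at (370,345) of the 800-wide view, its yellow frame, the red pad at (375,341) and the black knob at (288,365). The spare vial is at (312,415), and the green and purple look-alikes are at (300,308), (288,333) and (253,353). The side view shows the knob at (388,435) and the vial in the nest at (396,380).

Next I measure the frame, pad and knob.

```bash
cat > m.py <<'E'
from h import *
def blob(im,lo,hi,box):
    x0,y0,x1,y1=box; h=cv2.cvtColor(im,cv2.COLOR_BGR2HSV); m=cv2.inRange(h,lo,hi); k=np.zeros_like(m); k[y0:y1,x0:x1]=m[y0:y1,x0:x1]
    return k
def big(m):
    n,l,s,c=cv2.connectedComponentsWithStats(m); i=1+np.argmax(s[1:,4]); return c[i],s[i],(l==i).astype(np.uint8)
E
python3 - <<'E'
from m import *
t=cv2.imread("pics/top0.png"); s=cv2.imread("pics/side0.png")
c,st,m=big(blob(t,(0,150,100),(8,255,255),(220,200,260,235))); print("pad top",c,st,onz("top",c,.158).round(4))
c2,st2,_=big(blob(s,(0,150,100),(8,255,255),(250,195,295,215))); print("pad side",c2,st2)
y=blob(t,(20,120,100),(35,255,255),(205,185,270,250)); 
P=np.argwhere(y)[:,::-1]; W=np.array([onz("top",p,.182)[:2] for p in P]); 
hull=cv2.convexHull(P.astype(np.int32)); print("yellow",len(P),cv2.minAreaRect(P.astype(np.float32)),"world",cv2.minAreaRect((W*1000).astype(np.float32)))
k,ks,km=big(blob(t,(0,0,0),(179,255,60),(176,222,194,245))); print("knob top",k,ks,onz("top",k,.032).round(4))
k2,ks2,_=big(blob(s,(0,0,0),(179,255,60),(232,262,264,292))); print("knob side",k2,ks2,onz("side",k2,.032).round(4))
A=cv2.resize(t[180:260,170:290],(800,533),interpolation=cv2.INTER_CUBIC); cv2.imwrite("pics/topc.png",A)
B=cv2.resize(s[180:300,210:350],(700,600),interpolation=cv2.INTER_CUBIC); cv2.imwrite("pics/sidec.png",B)
E
```

```text
pad top [239.58992806 217.62589928] [232 211  16  14 139] [0.4398 0.1479 0.158 ]Traceback (most recent call last):
  File "<stdin>", line 4, in <module>
  File "m.py", line 6, in big
    n,l,s,c=cv2.connectedComponentsWithStats(m); i=1+np.argmax(s[1:,4]); return c[i],s[i],(l==i).astype(np.uint8)
                                                     ~~~~~~~~~^^^^^^^^^
    return _wrapfunc(a, 'argmax', axis=axis, out=out, **kwds)
    return bound(*args, **kwds)
ValueError: attempt to get argmax of an empty sequence
```

```bash
python3 - <<'E'
from m import *
t=cv2.imread("pics/top0.png"); s=cv2.imread("pics/side0.png")
A=cv2.resize(t[180:260,170:290],(800,533),interpolation=cv2.INTER_CUBIC); cv2.imwrite("pics/topc.png",A)
B=cv2.resize(s[180:300,210:350],(700,600),interpolation=cv2.INTER_CUBIC); cv2.imwrite("pics/sidec.png",B)
y=blob(t,(20,120,100),(35,255,255),(205,185,270,250)); 
P=np.argwhere(y)[:,::-1]; W=np.array([onz("top",p.astype(float),.182)[:2] for p in P]); 
print("yellow",len(P),cv2.minAreaRect(P.astype(np.float32)),"world",cv2.minAreaRect((W*1000).astype(np.float32)))
k,ks,km=big(blob(t,(0,0,0),(179,255,60),(176,222,194,245))); print("knob top",k,ks,onz("top",k,.032).round(4))
k2,ks2,_=big(blob(s,(0,0,0),(179,255,60),(232,262,264,292))); print("knob side",k2,ks2,onz("side",k2,.032).round(4))
E
```

```text
yellow 420 ((238.3690185546875, 215.7646026611328), (47.15090560913086, 34.65665817260742), 67.2490234375) world ((441.4619140625, 151.57305908203125), (159.9449920654297, 113.57111358642578), 12.11442756652832)
knob top [183.73913043 234.        ] [181 229   6  12  23] [0.4515 0.3508 0.032 ]
knob side [247.69915254 278.33474576] [239 270  18  18 236] [0.449  0.3499 0.032 ]
```

View pics/topc.png

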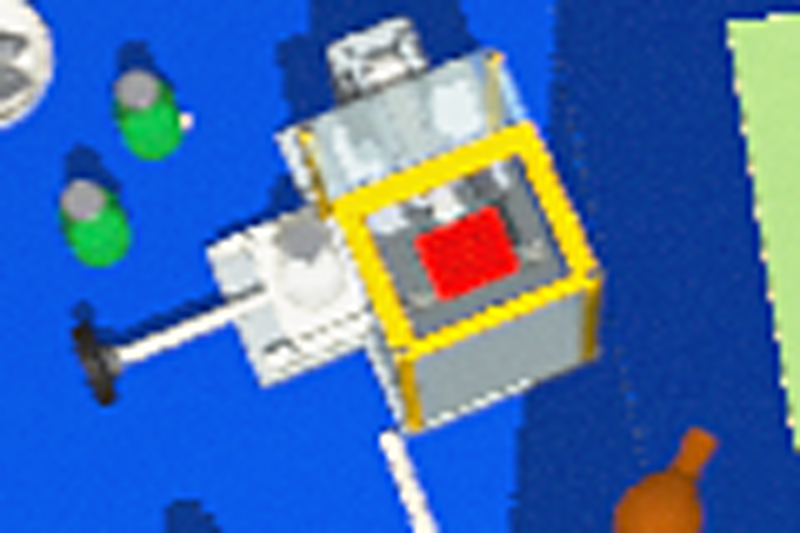

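View pics/sidec.png

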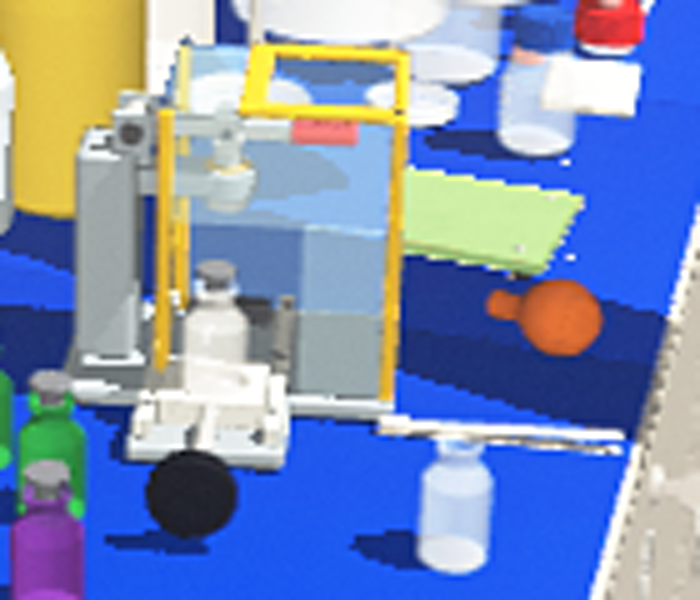

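The crops show a single candidate for each part: the knob at (97,362) in the top crop and (190,493) in the side crop, the red pad at (467,253), and the window's inner corners at about (365,215), (520,158), (565,278) and (410,330). The stoppered clear vial in the shuttle nest is the target. The green and purple ones outside it are the look-alikes.

```bash
python3 - <<'E'
from m import *
f=lambda q:(np.array(q)/6.6667+[170,180]-.43)
q=[(366,214),(520,157),(566,278),(411,331)]
W=np.array([onz("top",f(p),.182)[:2] for p in q]); print(W.round(4).tolist()); c=W.mean(0)
e=lambda a,b:(np.linalg.norm(W[a]-W[b]).round(4),np.degrees(np.arctan2(*(W[b]-W[a])[::-1])).round(1))
print("inner c",c,"y edges",e(1,0),e(2,3),"x edges",e(3,0),e(2,1))
q2=[(337,208),(530,124),(602,275),(402,357)]
V=np.array([onz("top",f(p),.182)[:2] for p in q2]); W=V; print("outer c",V.mean(0),e(1,0),e(2,3),e(3,0),e(2,1))
t=cv2.imread("pics/top0.png"); m=big(blob(t,(0,150,100),(8,255,255),(220,200,260,235)))[2]
P=np.argwhere(m)[:,::-1]; X=np.array([onz("top",p.astype(float),.158)[:2] for p in P]); print("pad",X.mean(0),cv2.minAreaRect((X*1000).astype(np.float32)))
E
```

```text
[[0.4627, 0.1936], [0.4771, 0.1137], [0.4122, 0.1032], [0.4003, 0.1824]]
inner c [0.43805958 0.1482241 ] y edges (np.float64(0.0812), np.float64(100.2)) (np.float64(0.0801), np.float64(98.6)) x edges (np.float64(0.0634), np.float64(10.2)) (np.float64(0.0658), np.float64(9.2))
outer c [0.44000485 0.14683727] (np.float64(0.1045), np.float64(103.6)) (np.float64(0.1057), np.float64(102.0)) (np.float64(0.0821), np.float64(12.8)) (np.float64(0.085), np.float64(13.6))
pad [0.43984985 0.14788001] ((439.82562255859375, 147.5279541015625), (35.545379638671875, 44.448177337646484), 13.022899627685547)
```

```bash
cat >> h.py <<'E'
def tri(a,b):
    o1,v1=ray("top",a);o2,v2=ray("side",b)
    s=np.linalg.lstsq(np.c_[v1,-v2],o2-o1,rcond=None)[0]; p,q=o1+v1*s[0],o2+v2*s[1]; return ((p+q)/2).round(3),round(float(np.linalg.norm(p-q)),4)
E
python3 - <<'E'
from h import *
g=lambda a,b:(a/1.5625,b/1.5625)
print("post top",tri(g(489,204),g(413,95)),"post base",onz("top",g(463,296),0).round(3))
print("sep funnel cap",tri(g(554,223),g(443,126)))
print("yellow cap",tri(g(449,206),g(348,226)))
print("redcap2",tri(g(555,222),g(487,198)))
for n,p in dict(purple=(254,347),green1=(289,326),green2=(301,300)).items(): print(n,onz("top",g(*p),.069).round(3))
print("spare",onz("top",g(312,408),.066).round(3),"orange",onz("top",g(418,403),.02).round(3),"stuff",onz("top",g(620,320),.05).round(3))
E
```

```text
post top (array([ 0.546, -0.082,  0.517]), 0.0017) post base [ 0.549 -0.084  0.   ]
sep funnel cap (array([ 0.514, -0.206,  0.45 ]), 0.0043)
yellow cap (array([ 0.67 , -0.058,  0.255]), 0.0041)
redcap2 (array([ 0.488, -0.247,  0.322]), 0.1503)
purple [0.498 0.414 0.069]
green1 [0.532 0.329 0.069]
green2 [0.588 0.293 0.069]
spare [0.338 0.308 0.066] orange [0.313 0.074 0.02 ] stuff [ 0.408 -0.422  0.05 ]
```

Emit:
apply_moves(targets=[{"travel":[0,0,-40],"roll":0,"jaw":0},{"travel":[0,0,-40],"roll":0,"jaw":0},{"travel":[-19,40,-12],"roll":0,"jaw":0},{"travel":[-19,40,-12],"roll":0,"jaw":0},{"travel":[-19,40,-12],"roll":0,"jaw":0},{"travel":[-19,40,-12],"roll":0,"jaw":0},{"travel":[-19,40,-12],"roll":0,"jaw":0},{"travel":[-19,40,-12],"roll":0,"jaw":0}])

```text
clock: 0.9
tool_pos: [0.2808, -0.3491, 0.4006]
orientation: [180.0, -0.0, -156.0]
force: [2.4, 0.3, 0.4]
opening: 0.0294
gripper_force: 0.0
```

Emit:
apply_moves(targets=[{"travel":[-29,24,0],"roll":0,"jaw":0},{"travel":[-29,24,0],"roll":0,"jaw":0},{"travel":[-29,24,0],"roll":0,"jaw":0},{"travel":[-29,24,0],"roll":0,"jaw":0},{"travel":[-29,24,0],"roll":0,"jaw":0},{"travel":[-29,24,0],"roll":0,"jaw":0},{"travel":[-29,24,0],"roll":0,"jaw":0},{"travel":[-29,24,0],"roll":0,"jaw":0}])

```text
clock: 1.7
tool_pos: [0.4151, -0.0793, 0.4006]
orientation: [180.0, 0.0, -155.9]
force: [1.5, 0.2, -0.7]
opening: 0.0004
gripper_force: 0.0
```

Emit:
apply_moves(targets=[{"travel":[-21.5,41.5,12],"roll":0,"jaw":0},{"travel":[-21.5,41.5,12],"roll":0,"jaw":0},{"travel":[-21.5,41.5,12],"roll":0,"jaw":0},{"travel":[-21.5,41.5,12],"roll":0,"jaw":0},{"travel":[-21.5,41.5,12],"roll":0,"jaw":0},{"travel":[-21.5,41.5,12],"roll":0,"jaw":0},{"travel":[-21.5,41.5,12],"roll":0,"jaw":0},{"travel":[-21.5,41.5,12],"roll":0,"jaw":0},{"travel":[-21.5,41.5,12],"roll":0,"jaw":0},{"travel":[-21.5,41.5,12],"roll":0,"jaw":0}])

```text
clock: 2.7
tool_pos: [0.4417, 0.3876, 0.2798]
orientation: [-180.0, -0.0, -155.9]
force: [1.2, -0.1, 0.6]
opening: 0.0007
gripper_force: 0.0
```

Emit:
apply_moves(targets=[{"travel":[0,0,14],"roll":-7.8,"jaw":0},{"travel":[0,0,14],"roll":-7.8,"jaw":0},{"travel":[0,0,14],"roll":-7.8,"jaw":0},{"travel":[0,0,14],"roll":-7.8,"jaw":0},{"travel":[0,0,14],"roll":-7.8,"jaw":0},{"travel":[0,0,14],"roll":-7.8,"jaw":0},{"travel":[0,0,14],"roll":-7.8,"jaw":0},{"travel":[0,0,14],"roll":-7.8,"jaw":0},{"travel":[0,0,14],"roll":-7.8,"jaw":0},{"travel":[0,0,14],"roll":-7.8,"jaw":0}])

```text
clock: 3.7
tool_pos: [0.442, 0.3855, 0.1397]
orientation: [180.0, -0.0, -77.6]
force: [0.4, -0.1, -0.7]
opening: 0.0008
gripper_force: 0.0
```

```bash
python3 - <<'E'
from h import *
s=ctrl.snapshot("side")[:,:,::-1].copy(); t=ctrl.snapshot("top")[:,:,::-1].copy()
A=cv2.resize(s[150:330,190:330],(466,600),interpolation=cv2.INTER_CUBIC);B=cv2.resize(t[180:280,140:240],(334,334))
C=np.zeros((600,800,3),np.uint8);C[:,:466]=A;C[:334,466:]=B;cv2.imwrite("pics/pre.png",C)
print(ctrl.get_obs()["tool_pos"],ctrl.get_obs()["orientation"],ctrl.get_obs()["joint_pos"])
E
```

```text
[0.44121768 0.38454036 0.13834678] [ 1.79816892e+02 -1.55000000e-01 -7.78527577e+01] [ 6.01824937e+01  1.77199367e+01 -1.90271383e+01 -4.04437327e-02
 -5.34906221e+01 -4.80113695e+01]
```

View pics/pre.png

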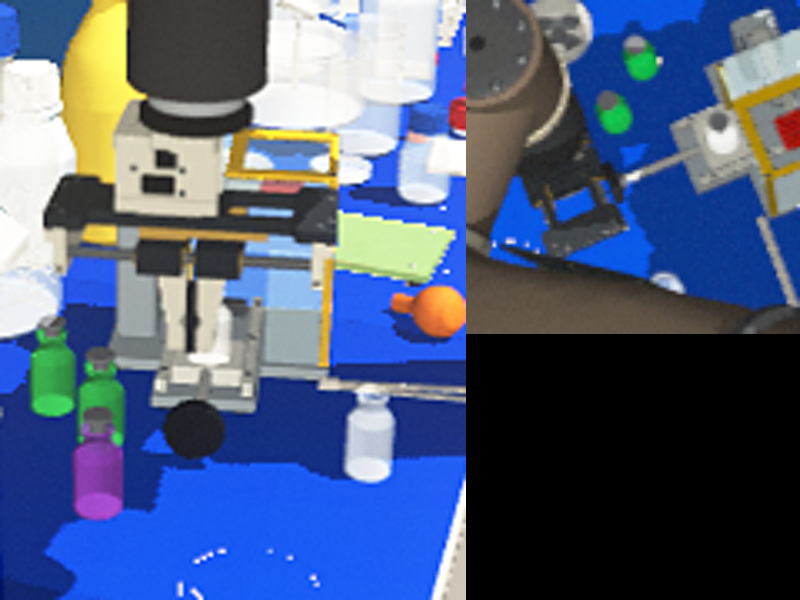

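The picture shows the closed fingers, turned across the press, just outboard of the knob at (193,428). The purple vial at (98,480) is to the side, under the gripper body, so I keep the body high.

Emit:
apply_moves(targets=[{"travel":[0,0,29],"roll":0,"jaw":0},{"travel":[0,0,29],"roll":0,"jaw":0},{"travel":[0,0,28],"roll":0,"jaw":0},{"travel":[0,0,0],"roll":0,"jaw":0},{"travel":[5,0,0],"roll":0,"jaw":0},{"travel":[5,0,0],"roll":0,"jaw":0},{"travel":[4,0,0],"roll":0,"jaw":0},{"travel":[4,0,0],"roll":0,"jaw":0},{"travel":[4,0,0],"roll":0,"jaw":0},{"travel":[4,0,0],"roll":0,"jaw":0}])

```text
clock: 4.8
tool_pos: [0.448, 0.3606, 0.0553]
orientation: [-179.9, 0.1, -77.9]
force: [0.2, 1.2, 0.5]
opening: 0.0006
gripper_force: 0.9
```

Emit:
apply_moves(targets=[{"travel":[5,0,0],"roll":0,"jaw":0},{"travel":[6,0,0],"roll":0,"jaw":0},{"travel":[6,0,0],"roll":0,"jaw":0},{"travel":[6,0,0],"roll":0,"jaw":0},{"travel":[6,0,0],"roll":0,"jaw":0},{"travel":[6,0,0],"roll":0,"jaw":0},{"travel":[6,0,0],"roll":0,"jaw":0},{"travel":[5,0,0],"roll":0,"jaw":0},{"travel":[4,0,0],"roll":0,"jaw":0}])

```text
clock: 5.7
tool_pos: [0.4581, 0.3109, 0.0545]
orientation: [180.0, -0.0, -78.0]
force: [0.6, 1.1, 0.5]
opening: 0.0005
gripper_force: 0.8
```

Emit:
apply_moves(targets=[{"travel":[3,0,0],"roll":0,"jaw":0},{"travel":[3,0,0],"roll":0,"jaw":0},{"travel":[2,0,0],"roll":0,"jaw":0},{"travel":[2,0,0],"roll":0,"jaw":0}])

```text
clock: 6.1
tool_pos: [0.4601, 0.3015, 0.0545]
orientation: [180.0, -0.0, -77.9]
force: [0.5, 2.3, 0.3]
opening: 0.0003
gripper_force: 0.8
```

Emit:
apply_moves(targets=[{"travel":[1,0,0],"roll":0,"jaw":0},{"travel":[1,0,0],"roll":0,"jaw":0},{"travel":[1,0,0],"roll":0,"jaw":0}])

```text
clock: 6.4
tool_pos: [0.4607, 0.2987, 0.0545]
orientation: [180.0, -0.0, -77.9]
force: [0.4, 1.5, -0.7]
opening: 0.0006
gripper_force: 0.8
```

Emit:
apply_moves(targets=[{"travel":[1,0,0],"roll":0,"jaw":0},{"travel":[1,0,0],"roll":0,"jaw":0}])

```text
clock: 6.6
tool_pos: [0.4611, 0.2973, 0.0546]
orientation: [-180.0, 0.1, -78.0]
force: [-4.4, 7.7, -0.5]
opening: 0.0007
gripper_force: 4.4
```

Emit:
apply_moves(targets=[{"travel":[1,0,0],"roll":0,"jaw":0},{"travel":[1,0,0],"roll":0,"jaw":0}])

```text
clock: 6.8
tool_pos: [0.4612, 0.2972, 0.0547]
orientation: [-179.9, 0.2, -78.0]
force: [-10.9, 15.6, -2.5]
opening: -0.0
gripper_force: 8.8
```

The shuttle is home: travel stopped at the expected distance and the force rose. Now I back off, rise, and re-check.

Emit:
apply_moves(targets=[{"travel":[-8,0,0],"roll":0,"jaw":0},{"travel":[-12,0,0],"roll":0,"jaw":0},{"travel":[-12,0,0],"roll":0,"jaw":0},{"travel":[0,0,-45],"roll":0,"jaw":0},{"travel":[0,0,-45],"roll":0,"jaw":0},{"travel":[0,0,-45],"roll":0,"jaw":0},{"travel":[0,0,-45],"roll":0,"jaw":0},{"travel":[0,0,-25],"roll":0,"jaw":0}])

```text
clock: 7.6
tool_pos: [0.4556, 0.3271, 0.2639]
orientation: [-179.8, 0.1, -77.9]
force: [0.4, -0.0, 0.1]
opening: 0.0003
gripper_force: 0.0
```

```bash
python3 - <<'E'
from m import *
s=ctrl.snapshot("side")[:,:,::-1].copy(); t=ctrl.snapshot("top")[:,:,::-1].copy()
A=cv2.resize(s[150:330,190:330],(466,600),interpolation=cv2.INTER_CUBIC);B=cv2.resize(t[180:280,160:260],(334,334))
C=np.zeros((600,800,3),np.uint8);C[:,:466]=A;C[:334,466:]=B;cv2.imwrite("pics/home.png",C)
k2,ks2,_=big(blob(s,(0,0,0),(179,255,60),(232,240,264,280))); print("knob side",k2,ks2,onz("side",k2,.032).round(4))
print(proj("side",[0.4908-.126*.208,.1583+.126*.978,.032]))
E
```

```text
knob side [250.33962264 264.5990566 ] [242 257  17  17 212] [0.4637 0.2814 0.032 ]
[[250.00361982 264.56984583]]
```

View pics/home.png

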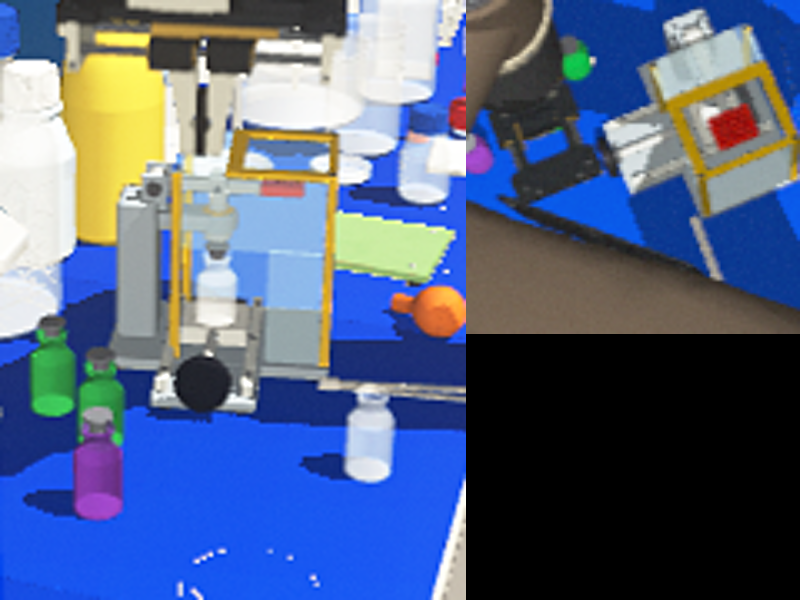

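The picture shows the knob at (203,383), matching the predicted home pixel within 0.5 px, and the vial at (217,290) directly under the ram with the lever up. Next I go above the window and turn.

Emit:
apply_moves(targets=[{"travel":[34.4,10.5,0],"roll":0,"jaw":0},{"travel":[34.4,10.5,0],"roll":0,"jaw":0},{"travel":[34.4,10.5,0],"roll":0,"jaw":0},{"travel":[34.4,10.5,0],"roll":0,"jaw":0},{"travel":[34.4,10.5,0],"roll":0,"jaw":0},{"travel":[0,0,0],"roll":7.5,"jaw":0},{"travel":[0,0,0],"roll":7.5,"jaw":0},{"travel":[0,0,0],"roll":7.5,"jaw":0},{"travel":[0,0,0],"roll":7.5,"jaw":0},{"travel":[0,0,0],"roll":7.5,"jaw":0}])

```text
clock: 8.7
tool_pos: [0.4391, 0.1469, 0.2588]
orientation: [180.0, -0.1, -115.8]
force: [0.2, 0.1, 0.1]
opening: 0.0004
gripper_force: 0.0
```

Emit:
apply_moves(targets=[{"travel":[0,0,0],"roll":7.5,"jaw":0},{"travel":[0,0,0],"roll":7.5,"jaw":0},{"travel":[0,0,0],"roll":7.5,"jaw":0},{"travel":[0,0,0],"roll":7.5,"jaw":0},{"travel":[0,0,0],"roll":7.5,"jaw":0},{"travel":[0,0,0],"roll":7.5,"jaw":0},{"travel":[0,0,0],"roll":7.5,"jaw":0},{"travel":[0,0,0],"roll":0,"jaw":0}])

```text
clock: 9.5
tool_pos: [0.4391, 0.147, 0.2588]
orientation: [-180.0, -0.1, -168.1]
force: [-0.3, 0.6, -0.4]
opening: 0.0001
gripper_force: 0.0
```

```bash
python3 - <<'E'
from m import *
s=ctrl.snapshot("side")[:,:,::-1].copy(); t=ctrl.snapshot("top")[:,:,::-1].copy()
A=cv2.resize(s[120:270,220:320],(400,600),interpolation=cv2.INTER_CUBIC);B=cv2.resize(t[170:270,190:290],(400,400))
C=np.zeros((600,800,3),np.uint8);C[:,:400]=A;C[:400,400:]=B;cv2.imwrite("pics/above.png",C)
o=ctrl.get_obs();print(o["tool_pos"],o["orientation"],o["joint_pos"],o["force"])
E
```

```text
[0.43925539 0.14696557 0.25903282] [-1.79968830e+02 -5.59760291e-02 -1.67720794e+02] [ 4.29594220e+01 -2.79417851e-01 -2.38405235e+01 -1.91322758e-03
 -6.65029396e+01 -1.20679437e+02] [-0.11384917 -0.16280184  0.39005005]
```

View pics/above.png

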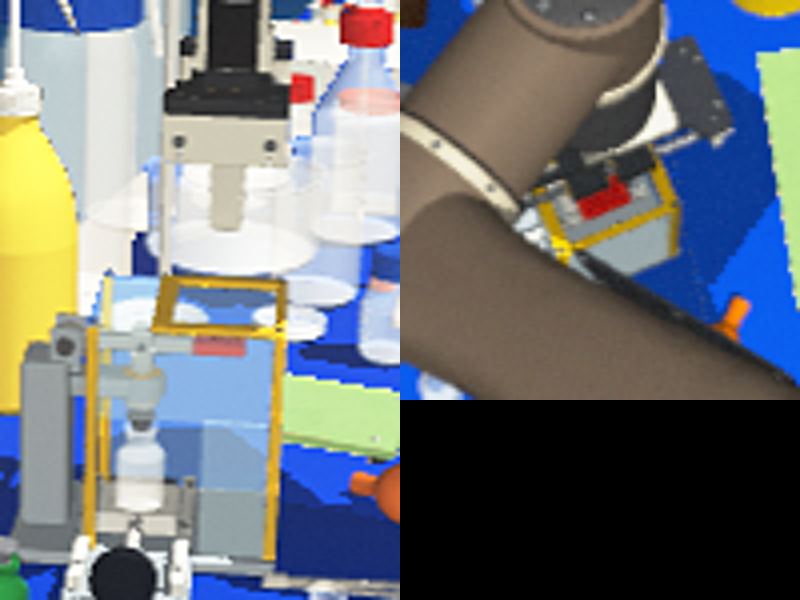

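The picture shows the closed fingers at (228,200), above and inside the window at (222,305), with the pad at (218,345). Descending.

Emit:
apply_moves(targets=[{"travel":[0,0,25],"roll":0,"jaw":0},{"travel":[0,0,25],"roll":0,"jaw":0},{"travel":[0,0,15],"roll":0,"jaw":0},{"travel":[0,0,8],"roll":0,"jaw":0},{"travel":[0,0,4],"roll":0,"jaw":0},{"travel":[0,0,4],"roll":0,"jaw":0},{"travel":[0,0,4],"roll":0,"jaw":0}])

```text
clock: 10.3
tool_pos: [0.4396, 0.147, 0.175]
orientation: [180.0, 0.0, -167.9]
force: [-2.5, -0.4, 4.0]
opening: 0.0002
gripper_force: 1.8
```

Emit:
apply_moves(targets=[{"travel":[0,0,3],"roll":0,"jaw":0},{"travel":[0,0,3],"roll":0,"jaw":0},{"travel":[0,0,3],"roll":0,"jaw":0},{"travel":[0,0,3],"roll":0,"jaw":0}])

```text
clock: 10.7
tool_pos: [0.44, 0.1472, 0.1632]
orientation: [180.0, 0.1, -167.9]
force: [-2.2, -1.2, 8.3]
opening: 0.0009
gripper_force: 4.3
```

Emit:
apply_moves(targets=[{"travel":[0,0,2],"roll":0,"jaw":0},{"travel":[0,0,2],"roll":0,"jaw":0},{"travel":[0,0,2],"roll":0,"jaw":0}])

```text
clock: 11.0
tool_pos: [0.4405, 0.1473, 0.1575]
orientation: [180.0, 0.1, -167.9]
force: [-0.8, -1.7, 9.5]
opening: 0.0007
gripper_force: 4.4
```

Emit:
apply_moves(targets=[{"travel":[0,0,1],"roll":0,"jaw":0},{"travel":[0,0,1],"roll":0,"jaw":0}])

```text
clock: 11.2
tool_pos: [0.4408, 0.1474, 0.1558]
orientation: [180.0, 0.2, -167.9]
force: [-2.7, -1.6, 13.5]
opening: 0.0008
gripper_force: 7.1
```

Emit:
apply_moves(targets=[{"travel":[0,0,1],"roll":0,"jaw":0},{"travel":[0,0,1],"roll":0,"jaw":0}])

```text
clock: 11.4
tool_pos: [0.441, 0.1474, 0.1548]
orientation: [180.0, 0.2, -167.9]
force: [-6.8, -2.8, 26.8]
opening: 0.0004
gripper_force: 13.9
```

Emit:
apply_moves(targets=[{"travel":[0,0,1],"roll":0,"jaw":0},{"travel":[0,0,0],"roll":0,"jaw":0}])

```text
clock: 11.6
tool_pos: [0.4411, 0.1474, 0.1547]
orientation: [180.0, 0.2, -167.9]
force: [-9.0, -3.1, 29.3]
opening: 0.0001
gripper_force: 15.4
```

The lever stopped at the predicted full-press height (0.155) and the force rose to 30 N. Now I release it slowly and rise straight out.

Emit:
apply_moves(targets=[{"travel":[0,0,-4],"roll":0,"jaw":0},{"travel":[0,0,-5],"roll":0,"jaw":0},{"travel":[0,0,-5],"roll":0,"jaw":0},{"travel":[0,0,-6],"roll":0,"jaw":0},{"travel":[0,0,-6],"roll":0,"jaw":0},{"travel":[0,0,-6],"roll":0,"jaw":0},{"travel":[0,0,-20],"roll":0,"jaw":0},{"travel":[0,0,-30],"roll":0,"jaw":0},{"travel":[0,0,-40],"roll":0,"jaw":0},{"travel":[0,0,0],"roll":0,"jaw":0}])

```text
clock: 12.6
tool_pos: [0.4415, 0.148, 0.2785]
orientation: [179.9, 0.4, -167.9]
force: [1.2, 1.0, -0.6]
opening: 0.0006
gripper_force: 0.0
```

```bash
python3 - <<'E'
from m import *
s=ctrl.snapshot("side")[:,:,::-1].copy()
A=cv2.resize(s[190:300,220:320],(545,600),interpolation=cv2.INTER_CUBIC); cv2.imwrite("pics/done.png",A)
k2,ks2,_=big(blob(s,(0,0,0),(179,255,60),(232,240,264,280))); print("knob",k2,ks2); o=ctrl.get_obs(); print(o["tool_pos"],o["force"])
E
```

```text
knob [250.24761905 264.7047619 ] [242 257  17  17 210]
[0.44034856 0.14762076 0.27589285] [-0.74308292 -0.02101566 -0.81189264]
```

View pics/done.png

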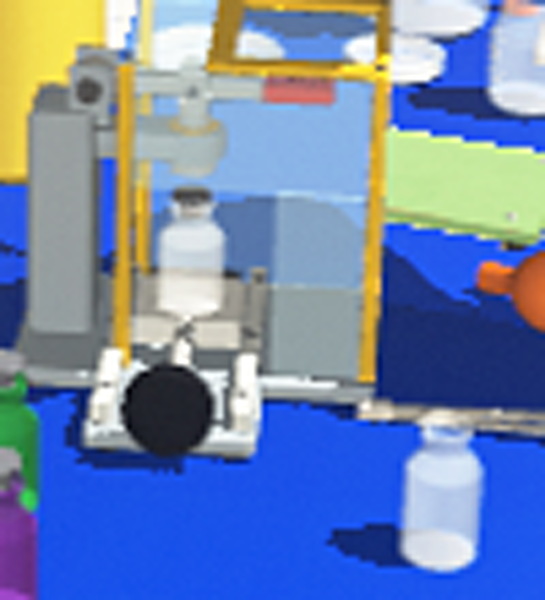

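The picture shows the lever up with its pad at (300,90), the knob home at (168,410) and the vial standing at (190,265) with its stopper at (190,197). I compare the stopper's height numerically before and after the press.

```bash
python3 - <<'E'
import cv2,numpy as np
a=cv2.imread("pics/above.png")[:,:400]; a=cv2.resize(a,(100,150),interpolation=cv2.INTER_AREA)
b=cv2.resize(cv2.imread("pics/done.png"),(100,110),interpolation=cv2.INTER_AREA)
for n,i,off in(("before",a,120),("after",b,190)):
    g=i[217-off+0:240-off,33:38].astype(int).mean(1).round().astype(int); print(n,[(217+k,v.tolist()) for k,v in enumerate(g)])
E
```

```text
before [(217, [189, 188, 173]), (218, [189, 188, 173]), (219, [189, 188, 173]), (220, [188, 190, 179]), (221, [190, 195, 186]), (222, [166, 167, 158]), (223, [143, 141, 132]), (224, [145, 144, 135]), (225, [108, 105, 103]), (226, [118, 108, 104]), (227, [150, 146, 141]), (228, [217, 212, 204]), (229, [205, 197, 186]), (230, [204, 195, 183]), (231, [222, 215, 204]), (232, [235, 233, 226]), (233, [235, 232, 226]), (234, [235, 232, 226]), (235, [233, 229, 222]), (236, [222, 214, 204]), (237, [222, 214, 202]), (238, [220, 214, 202]), (239, [197, 203, 202])]
after [(217, [189, 188, 173]), (218, [188, 187, 172]), (219, [187, 187, 172]), (220, [185, 188, 178]), (221, [190, 194, 184]), (222, [216, 188, 161]), (223, [221, 175, 138]), (224, [142, 138, 127]), (225, [77, 78, 78]), (226, [91, 89, 89]), (227, [136, 136, 135]), (228, [182, 186, 187]), (229, [174, 176, 175]), (230, [198, 192, 181]), (231, [222, 215, 204]), (232, [235, 232, 225]), (233, [235, 232, 226]), (234, [234, 231, 225]), (235, [232, 228, 221]), (236, [221, 213, 203]), (237, [221, 213, 201]), (238, [220, 213, 201]), (239, [196, 202, 201])]
```

```bash
python3 -c "
from plant import ctrl
print(ctrl.close_job())"
```

```text
the job is handed in; nothing more can be done
None
```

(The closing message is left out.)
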